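Stock the stopper pot and clip its label on the shelf lip

ROBOT

A 7-joint arm with a two-finger parallel gripper is mounted at the origin on the work surface. World frame = base frame: x ahead of the robot, y to its left, z up, the work surface at z = 0. Lengths are in m, angles in rad, forces in N, time in s.
With the tool pointing down it reaches from about 0.35 to 0.9 m from the base axis. Payload 8.1 kg.
Tool frame: the origin (TCP) lies at the very end of the fingers, on their centre line; the grasp point (between the pads) lies 19 mm behind it (arm.tcp_to_grasp is the z of the grasp point in the tool frame, in m); z points along the fingers, y is the line along which they close (so a half turn about z gives the same grasp; the last joint's range is limited). The gripper opens to 92 mm and grips with 3 to 60 N. Pads are 19 mm wide; open, the fingers measure 130 mm over their backs; the gripper's body (75 mm by 190 mm) begins 47 mm behind the grasp point.
Start: joints at [1.001, 0.434, 0.025, 1.573, -0.012, 1.134, -0.075], TCP at [0.281, -0.558, 0.227] pointing down, gripper open.
Joint ranges: [-2.62, 2.62], [-0.44, 2.09], [-1.27, 1.32], [0.08, 2.57], [-1.32, 4.46], [0.12, 2], [-2.74, 2.74]. Speed limits (rad/s): [2.22, 2.22, 3.01, 3.01, 3.14, 3.14, 3.14].

INTERFACE

Orientations are given as a rotation vector (axis times angle).
In Python, from cell import readout, vision, sign_off, arm gives the robot as it stands. The module is installed in compiled form; this text tells all that it offers.
- The arm moves only by the shell command python3 -m creep 'ROWS' [FORCE]. ROWS is JSON, a list of rows, each a list of 5 numbers: the shift along the tool's x, y, z in units of 4 cm (1.0 is 4 cm), then the turn about the tool's z in units of 4 degrees (1.0 is 4 degrees), then the opening, from 0 (shut) to 1 (fully open). A call has 1 to 12 rows; each row shifts and turns the commanded pose from where the row before left it, along the tool's axes as they then stand; what a row does not reach is not made up. A row lasts 1/8 s, in which the tool goes at most 62.5 mm and 10.7 degrees, less where a joint would pass 70% of its speed; a pose out of reach is approached as far as the arm can. A call with a number of a shift or a turn outside -1 to 1 is refused whole. A call with a gripper value outside its range is refused whole. The fingers move at their own pace and stop on an object; FORCE is the grip in N (left out, the last holds). Time passes only in rows, so rows that do not move let the fingers close. It gives the time, the measured TCP pose, the force, the opening and the grip force at its end, in the units of the state.
- readout.observe(): the state, without advancing time (a new reading comes with each control period).
- vision.get_image(name): name is "side" or "top"; returns a dict with "pixels" (400x640x3 uint8, blue, green, red), "z_map" (400x640 float32, m along the optical axis (not along the pixel's ray), 0 where there is no reading), "camera_matrix" (3x3 intrinsics, pixels), "position" and "rotation" of the camera in the world. Camera axes: x right, y up, looking along -z (the intrinsics and any distortion apply to the point x, -y, -z); pixel columns grow to the right and rows downward; lengths in m; the calibration is good to about 2 mm. A picture is of the moment at which its call begins.
- sign_off(): hands the job in; it is judged then, once.
The state is a dict: "clock": time; "joints": joint angles; "dq": joint speeds; "joint_efforts": joint torques, N m; "position": TCP position; "ee_rot": TCP orientation; "force": force on the tool from outside, world axes, zero at the start; "ft_torque": the same for the moment, N m; "width": opening from 0.0 (shut) to 1.0 (fully open); "gripper_force": force on a finger pad.
Only numpy, scipy, OpenCV 4.12 (cv2) and the standard library are available. Lean on these libraries where they do the work, as an engineer would, in place of code of your own. Each camera call takes 0.05 s, during which the arm holds its last target. There are 200 camera calls.

TASK

Drop the two loose tube stoppers into the open round pot on the low steel shelf. Then clip the spare label holder onto the shelf's front lip, squarely in front of that pot and with the label facing out to the front like its neighbours: its sprung tongue goes down behind the lip, and you push until the crosspiece sits fully home on the lip's top edge. Keep it pressed down firmly so that its sticky pad takes, and finish while still holding and pressing it; do not knock over or push aside the pot, jar, beaker, timer or wash bottle.

Things in the scene. Friction and masses are not known exactly. Their poses are not given: they have to be found in the camera images.
- stopper_a_mid (a point): one of the two white plastic tube stoppers standing on the bench, 44 mm tall, upside down on its round head (24 mm across, 10 mm high); its plug points up, 16 mm across above the head, tapering to 13 mm at the top. This point is on its axis, 22 mm above its underside; z along the axis.
- stopper_b_mid (a point): the other stopper, the same as the first
- pot: the open white round pot on the shelf, loose, 200 g, 76 mm outside, 68 mm inside, 60 mm high, inner floor 5 mm up; the only container with no label in front. Origin at the centre of its underside, 72 mm behind the lip's centreline; x axis parallel to the shelf's at the start. Its neighbours, about 130 mm away, are square grey bins up to 55 mm high, each with a label already clipped on the lip.
- shelf: low fixed steel shelf tray, 410 mm long (y), 150 mm deep. Origin on the bench straight below the centreline of its front lip, at mid length; x points from the lip back over the shelf, y along the lip, z up. Deck 40 mm above the bench; the lip is an upright strip 4 mm thick (x -2 to +2 mm), top edge 65 mm above the bench. The labels fitted on it reach 117 mm above the bench.
- holder_plate (a point): the spare label holder, white plastic, about 70 g, standing on the bench: an upside-down U clip with an upright label plate on top, 74 mm tall, 56 mm wide (y). The plate is 10 mm thick (x), from 28 to 74 mm above the underside; this point is on its mid-plane, 54 mm above the underside. x points from print to back, z up. Fully home it is above the lip's centreline (3 mm either way), 97 mm above the bench.
- holder_print (a point): the middle of the label holder's printed front face, 5 mm ahead of the plate's mid-plane, 51 mm above the holder's underside
- holder: the same label holder, origin at the centre of its underside, same axes. Its rigid front apron and sprung rear tongue form a mouth, open at the bottom from 8 mm ahead of to 5 mm behind the origin; 10 mm up it narrows to 5 mm (5 mm ahead of the origin to 0), so the lip must spread the tongue: that takes some 3 to 10 N, then it slides on easily until the crosspiece stops on the lip.
- bridge: the label holder's crosspiece, a bar 20 x 56 x 6 mm, part of the holder and with the holder's origin and axes; its lower face, 22 mm above that origin, comes down on the lip's top edge and is stopped by it
- stopper_a: the first stopper, origin at the centre of its underside (of the head)
- stopper_b: the second stopper, likewise
- bottle: small brown reagent jar with a black cap, 42 mm across, 68 mm tall, standing loose among the task's things; origin under its centre; leave alone
- beaker: small open glass beaker, 48 mm across, 55 mm tall, loose on the bench among the task's things; origin under its centre; leave alone
- timer: flat white lab timer, 50 x 62 x 18 mm, loose on the bench at the right; origin under its centre; leave alone
- wash_bottle: wash bottle, 68 mm across, 200 mm tall with its spout, loose on the bench at the left; origin under its centre; leave alone
Things that resemble listed ones, but are neither listed nor needed, are in the scene too. Leave any turquoise look-alike of the holder alone.

How it is judged:
By the outcome, as a careful person would: the job done as asked, in the order asked, and still so for the second after the job is handed in, while the arm keeps its last pose, push and grip.
It also fails if it takes over 72 s, if anything falls off the work surface, if the arm or the gripper's body presses on something with over 40 N, if the wrist force passes 120 N, or if a joint passes its speed limit or range.

## Working session

There is one attempt and no reset: what is moved stays moved. The work goes in short steps, Python scripts to look and compute and a shell command to move; the robot and the scene stay as the last step left them, time stands still between calls to the robot, and variables do not carry over. Pictures are saved under pics/ and viewed, at most 10 in all, crops included, and the job is handed in when it is done.

```bash
mkdir -p pics
cat > h.py <<'E'
import numpy as np,cv2
from scipy.spatial.transform import Rotation as R
from cell import readout,vision,sign_off,arm
def grab(n):
    d=vision.get_image(n); d={k:(np.array(v) if k!='pixels' else v) for k,v in d.items()}
    r=d['rotation']; d['Rm']=r if r.shape==(3,3) else R.from_rotvec(r).as_matrix() if r.size==3 else R.from_quat(r).as_matrix()
    return d
def world(d):
    K=d['camera_matrix'];z=d['z_map'];v,u=np.mgrid[:z.shape[0],:z.shape[1]]
    P=np.stack([(u-K[0,2])/K[0,0]*z,-(v-K[1,2])/K[1,1]*z,-z],-1)
    W=P@d['Rm'].T+d['position']; W[z<=0]=np.nan; return W
def ray(d,u,v,h):
    K=d['camera_matrix'];q=d['Rm']@np.array([(u-K[0,2])/K[0,0],-(v-K[1,2])/K[1,1],-1]);p=d['position']
    return p+q*(h-p[2])/q[2]
def st():
    s=readout.observe();Rm=R.from_rotvec(s['ee_rot']).as_matrix()
    return s,Rm
E
python3 - <<'E'
from h import *
for n in('side','top'):
    d=grab(n);print(n,d['position'],d['rotation'],d['camera_matrix'].tolist());cv2.imwrite(f'pics/{n}0.png',d['pixels'])
s,Rm=st();print(s);print(Rm,arm.tcp_to_grasp)
E
```

```text
side [0.06515722 0.80409263 0.64105714] [ 0.37506793 -1.23931113 -2.3139493 ] [[406.4892192918812, 0.0, 327.8066775074079], [0.0, 406.4892192918812, 206.5938620053574], [0.0, 0.0, 1.0]]
top [0.33473213 0.07052162 1.33588762] [ 0.11978966 -0.1579499  -1.5784438 ] [[448.1475750333381, 0.0, 319.737862663619], [0.0, 448.1475750333381, 193.59112312698124], [0.0, 0.0, 1.0]]
{'clock': 0.1, 'joints': array([ 1.00143632,  0.43516431,  0.02496789,  1.57404851, -0.01157199,
        1.13401498, -0.07511584]), 'dq': array([-0.00017508, -0.00057896, -0.00011361, -0.0022721 , -0.00094692,
        0.00094388,  0.0006148 ]), 'joint_efforts': array([ 2.15103209e-03, -6.69128609e+01,  9.87664908e-01, -3.15153050e+01,
       -6.05442747e-02,  3.73349246e-02,  3.46189347e-05]), 'position': array([ 0.28097172, -0.55773529,  0.22600017]), 'ee_rot': array([-3.05508221e+00, -7.26117399e-01,  7.79530378e-04]), 'force': array([ 0.71674273, -0.25348377,  0.37454815]), 'ft_torque': array([0.01619635, 0.01455317, 0.00397192]), 'gripper_force': 0.0, 'width': 0.9993474000696381}
[[ 8.93061782e-01  4.49933330e-01 -8.08064540e-04]
 [ 4.49934028e-01 -8.93060917e-01  1.25275020e-03]
 [-1.57996791e-04 -1.48235906e-03 -9.99998889e-01]] -0.0188
```

View pics/top0.png

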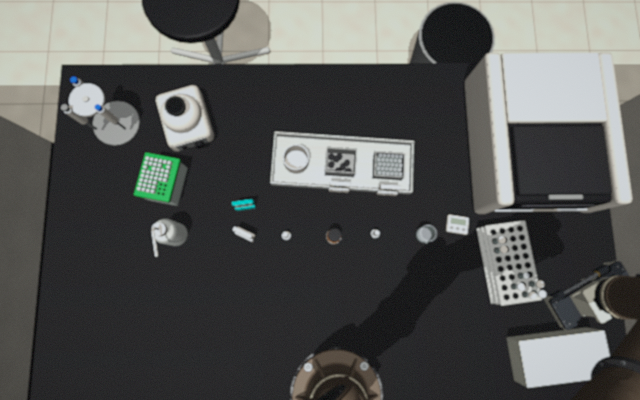

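View pics/side0.png

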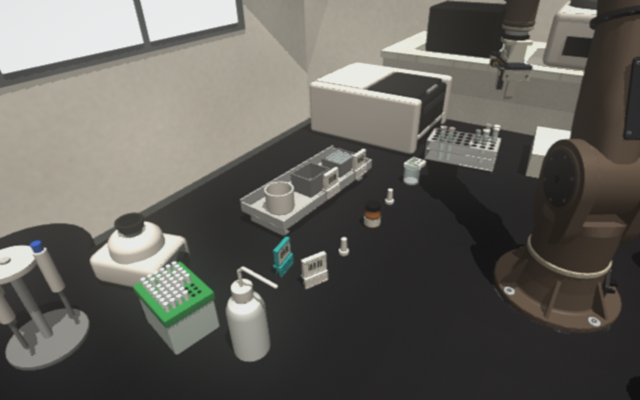

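Top view: the pot is at (296,157) and the stoppers at (286,236) and (375,234). The jar is at (333,236), the beaker at (427,234) and the timer at (457,224). The wash bottle is at (165,233). There are two holder candidates: white at (243,234) top / (314,270) side, and turquoise at (243,203) top / (284,256) side. The white one fits "white plastic"; the turquoise one is the decoy.

Run:
```python
from h import *
t=grab('top');s=grab('side');T=world(t);S=world(s)
def clus(d,W,u0,u1,v0,v1,h0,h1,white=False):
    m=np.zeros(W.shape[:2],bool);m[v0:v1,u0:u1]=1
    m&=(W[...,2]>h0)&(W[...,2]<h1)
    if white:
        p=d['pixels'].astype(int);m&=(p.min(-1)>110)
    return W[m]
def rep(n,P):
    print(n,len(P),'mean',P.mean(0).round(4),'lo',np.percentile(P,2,0).round(4),'hi',np.percentile(P,98,0).round(4))
# bench height check
for d,W,n in((t,T,'top'),(s,S,'side')): print(n,'bench z',np.nanmedian(W[260:300,200:330,2]) )
rep('stA top',clus(t,T,276,297,226,247,.012,.06)); rep('stA side',clus(s,S,334,352,232,258,.006,.06))
rep('stB top',clus(t,T,366,385,225,244,.012,.06)); rep('stB side',clus(s,S,382,398,184,206,.006,.06))
def rect(n,P):
    rep(n,P);r=cv2.minAreaRect((P[:,:2]*1000).astype(np.float32));print('  rect',np.round(r[0],1),np.round(r[1],1),round(r[2],1))
rect('hold top',clus(t,T,228,260,220,246,.05,.09)); rect('hold side',clus(s,S,298,332,248,290,.03,.09))
rect('hold side top',clus(s,S,298,332,248,290,.071,.09))
rect('pot top rim',clus(t,T,278,315,138,178,.085,.12)); rep('jar',clus(t,T,322,346,224,248,.05,.09));rep('beaker',clus(t,T,415,440,222,246,.03,.09))
# shelf
P=clus(t,T,265,418,125,197,.055,.075);rect('lip-height pts',P)
rect('labels top',clus(t,T,325,410,180,197,.100,.125))
for n in((325,355),(375,410)): rect('lab',clus(t,T,*n,178,197,.1,.125))
cv2.imwrite('pics/cropA.png',np.hstack([cv2.resize(s['pixels'][225:300,260:360],(400,300),interpolation=3),cv2.resize(s['pixels'][145:220,240:340],(400,300),interpolation=3)]))
cv2.imwrite('pics/cropB.png',cv2.resize(t['pixels'][120:250,220:420],(800,520),interpolation=3))
```

```text
top bench z -0.0004543907618768106
side bench z 0.0006129763658317966
stA top 28 mean [0.4463 0.1386 0.0354] lo [0.4408 0.1317 0.0129] hi [0.4553 0.1458 0.0479]
stA side 111 mean [0.4481 0.1448 0.0239] lo [0.4399 0.1353 0.0068] hi [0.4579 0.1516 0.0453]
stB top 33 mean [ 0.4489 -0.1219  0.0347] lo [ 0.4427 -0.1299  0.0125] hi [ 0.4565 -0.1133  0.0483]
stB side 75 mean [ 0.4511 -0.1178  0.0232] lo [ 0.4421 -0.1265  0.0068] hi [ 0.4631 -0.111   0.0447]
hold top 82 mean [0.4512 0.2582 0.0726] lo [0.4375 0.2344 0.0648] hi [0.4651 0.2835 0.0774]
  rect [451.7 259.1] [55.2 10. ] 62.9
hold side 454 mean [0.4527 0.2647 0.0558] lo [0.4391 0.2386 0.0312] hi [0.4695 0.2866 0.0746]
  rect [454.3 261.9] [56.5 13.6] 62.8
hold side top 105 mean [0.454  0.2618 0.0732] lo [0.4401 0.2367 0.0711] hi [0.468  0.285  0.0751]
  rect [454.2 261.8] [54.4 13.6] 62.8
pot top rim 169 mean [0.6632 0.1075 0.0971] lo [0.626  0.0707 0.0858] hi [0.6999 0.1436 0.1037]
  rect [662.7 107.2] [74.4 75.2] 73.2
jar 145 mean [4.428e-01 1.000e-04 6.740e-02] lo [ 0.4246 -0.0176  0.062 ] hi [0.4607 0.0163 0.072 ]
beaker 121 mean [ 0.4453 -0.2706  0.0479] lo [ 0.4219 -0.293   0.032 ] hi [ 0.468  -0.248   0.0599]
lip-height pts 1427 mean [ 0.6559 -0.0424  0.0652] lo [ 0.5629 -0.2344  0.0554] hi [0.7411 0.1755 0.0745]
  rect [651.4 -28.9] [410.9 162.1] 85.4
labels top 195 mean [ 0.575  -0.0851  0.115 ] lo [ 0.5643 -0.1816  0.1014] hi [0.5868 0.0097 0.1217]
  rect [575.4 -87. ] [195.7  12. ] 85.8
lab 99 mean [ 0.5803 -0.0161  0.1143] lo [ 0.575  -0.0425  0.1008] hi [0.5875 0.0102 0.122 ]
  rect [581.1 -16.7] [54.4 11.3] 86.7
lab 96 mean [ 0.5696 -0.1564  0.1156] lo [ 0.5636 -0.184   0.1023] hi [ 0.5773 -0.1293  0.1215]
  rect [ 570.6 -156.8] [55.9 12. ] 86.6
```

View pics/cropA.png

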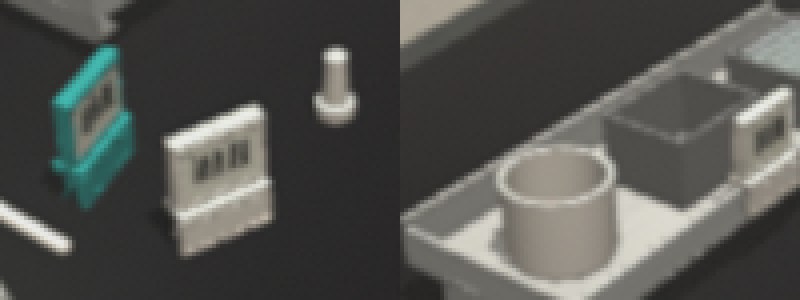

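View pics/cropB.png

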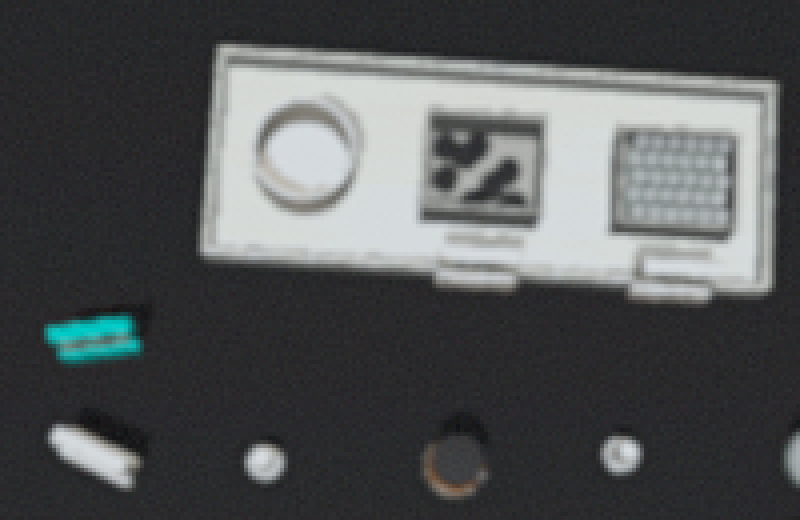

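The crop confirms it: the white holder stands with its printed side toward the side camera, so its print faces (-x,+y). The turquoise one is the decoy. The pot stands alone at the left end with no label in front. First I'll turn the tool to the holder's yaw of 63°, which suits every grasp.

```bash
cat >> h.py <<'E'
def go(x,y,z,yaw=None):
    s,Rm=st();p=s['position'];c=np.degrees(np.arctan2(Rm[1,0],Rm[0,0]))
    d=Rm.T@(np.array([x,y,z])-p)/.04
    print('t',round(s['clock'],2),'p',p.round(4),'yaw',round(c,2),'F',s['force'].round(1),'w',round(s['width']*92,1),'g',round(s['gripper_force'],1),'| units',d.round(3),'' if yaw is None else round((c-yaw)/4,2))
E
python3 -m creep '[[0,0,0,-1,0.4],[0,0,0,-1,0.4],[0,0,0,-1,0.4],[0,0,0,-1,0.4],[0,0,0,-1,0.4],[0,0,0,-1,0.4],[0,0,0,-1,0.4],[0,0,0,-1,0.4],[0,0,0,-1,0.4]]' 20
python3 -c "
from h import *
go(.451,-.1225,.2,62.8)"
```

```text
clock: 1.32
position: [0.2812, -0.558, 0.2265]
ee_rot: [-2.68, -1.638, 0.0]
force: [0.2, -0.1, -0.5]
width: 0.398
gripper_force: 0.0
t 1.32 p [ 0.2812 -0.558   0.2265] yaw 62.87 F [ 0.2 -0.1 -0.5] w 36.6 g 0.0 | units [11.626 -1.185  0.666] 0.02
```

```bash
python3 -m creep '[[0.97,-0.1,0.06,0,0.4],[0.97,-0.1,0.06,0,0.4],[0.97,-0.1,0.06,0,0.4],[0.97,-0.1,0.06,0,0.4],[0.97,-0.1,0.06,0,0.4],[0.97,-0.1,0.06,0,0.4],[0.97,-0.1,0.06,0,0.4],[0.97,-0.1,0.06,0,0.4],[0.97,-0.1,0.06,0,0.4],[0.97,-0.1,0.06,0,0.4],[0.97,-0.1,0.06,0,0.4],[0.97,-0.1,0,0,0.4]]'
python3 - <<'E'
from h import *
go(.451,-.1225,.012,62.8)
for n in('side',):
    d=grab(n);cv2.imwrite('pics/b1.png',cv2.resize(d['pixels'][100:250,300:500],(800,600)))
# colour mask stopper centroids, rays on 22mm plane, both views
t=grab('top')
for nm,d,boxes in(('top',t,((276,297,226,247),(366,385,225,244))),('side',d,((334,352,232,258),(382,398,184,206)))):
    for u0,u1,v0,v1 in boxes:
        g=d['pixels'][v0:v1,u0:u1].min(-1);m=(g>90);v,u=np.nonzero(m);print(nm,len(u),'centre',u.mean()+u0,v.mean()+v0,ray(d,u.mean()+u0,v.mean()+v0,.020).round(4),'bbox',u.min()+u0,u.max()+u0,v.min()+v0,v.max()+v0)
E
```

```text
clock: 2.82
position: [0.452, -0.1211, 0.2002]
ee_rot: [2.682, 1.635, -0.0]
force: [0.1, 0.5, 0.5]
width: 0.402
gripper_force: 0.0
t 2.83 p [ 0.452  -0.1211  0.2002] yaw 62.73 F [0.1 0.5 0.5] w 36.9 g 0.0 | units [-0.041 -0.006  4.705] -0.02
top 79 centre 285.6455696202532 235.29113924050634 [0.4463 0.1385 0.02  ] bbox 281 290 231 240
top 214 centre 377.14018691588785 232.2803738317757 [ 0.4518 -0.1307  0.02  ] bbox 367 384 225 242
side 137 centre 343.4379562043796 246.75182481751824 [0.4487 0.1427 0.02  ] bbox 338 348 237 255
side 92 centre 389.5869565217391 197.08695652173913 [ 0.45   -0.1196  0.02  ] bbox 385 393 189 204
```

```bash
python3 -m creep '[[0,0,0.8,0,0.4],[0,0,0.9,0,0.4],[0,0,0.9,0,0.4],[0,0,0.9,0,0.4],[0,0,0.7,0,0.4],[0,0,0.5,0,0.4],[0,0,0,0,0.3],[0,0,0,0,0],[0,0,0,0,0],[0,0,0,0,0],[0,0,0,0,0]]' 15
python3 - <<'E'
from h import *
go(.66,.093,.175,62.8)
E
```

```text
clock: 4.3
position: [0.4524, -0.1225, 0.0131]
ee_rot: [2.681, 1.635, 0.001]
force: [-1.5, -0.8, 6.8]
width: 0.157
gripper_force: 15.1
t 4.3 p [ 0.4524 -0.1225  0.0131] yaw 62.73 F [-1.5 -0.8  6.8] w 14.4 g 15.1 | units [ 7.168  2.15  -4.043] -0.02
```

```bash
python3 -m creep '[[0,0,-0.8,0,0],[0,0,-0.9,0,0],[0,0,-0.9,0,0],[0.2,0.1,-0.9,0,0],[0.8,0.25,-0.6,0,0],[0.9,0.27,0,0,0],[0.9,0.27,0,0,0],[0.9,0.27,0,0,0],[0.9,0.27,0,0,0],[0.9,0.27,0,0,0],[0.9,0.27,0,0,0],[0.77,0.18,0,0,0]]'
python3 - <<'E'
from h import *
go(.66,.093,.103,62.8)
d=grab('side');cv2.imwrite('pics/b2.png',cv2.resize(d['pixels'][100:250,220:420],(800,600)))
S=world(d)
# pot rim from side: points near rim height in pot region
m=np.zeros(S.shape[:2],bool);m[170:220,255:305]=1
m&=(S[...,2]>.094)&(S[...,2]<.106);P=S[m];c,r=cv2.minEnclosingCircle((P[:,:2]*1000).astype(np.float32));print(len(P),c,r,np.percentile(P,[2,98],axis=0).round(4))
E
```

```text
clock: 5.8
position: [0.6603, 0.0943, 0.1763]
ee_rot: [-2.682, -1.636, 0.0]
force: [-0.3, 0.1, -0.3]
width: 0.156
gripper_force: 15.0
t 5.8 p [0.6603 0.0943 0.1763] yaw 62.76 F [-0.3  0.1 -0.3] w 14.4 g 15.0 | units [-0.033  0.009  1.831] -0.01
173 (675.1595458984375, 72.09699249267578) 76.19812774658203 [[0.6286 0.0112 0.0941]
 [0.7015 0.1467 0.101 ]]
```

View pics/b2.png

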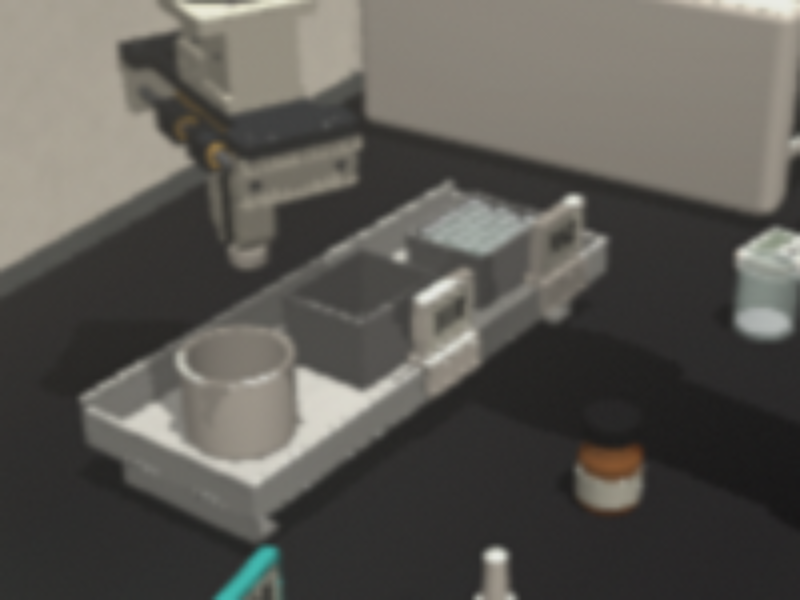

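The picture shows stopper B in the fingers at crop (247,255), above the pot, whose rim is at crop (235,350). I'll lower it and release.

```bash
python3 -m creep '[[0,0,0.7,0,0],[0,0,0.7,0,0],[0,0,0.43,0,0],[0,0,0,0,0],[0,0,0,0,0],[0,0,0,0,0.3],[0,0,0,0,0.4],[0,0,0,0,0.4],[0,0,-0.8,0,0.4],[0,0,-0.9,0,0.4],[0,0,-0.7,0,0.4]]'
python3 - <<'E'
from h import *
go(.4485,.1400,.19,62.8)
E
```

```text
clock: 7.22
position: [0.6599, 0.0934, 0.2008]
ee_rot: [2.682, 1.635, 0.002]
force: [0.4, 0.3, 0.7]
width: 0.393
gripper_force: 0.0
t 7.22 p [0.6599 0.0934 0.2008] yaw 62.74 F [0.4 0.3 0.7] w 36.2 g 0.0 | units [-1.386 -5.232  0.265] -0.01
```

```bash
python3 -m creep '[[-0.2,-0.7,0,0,0.4],[-0.23,-0.9,0,0,0.4],[-0.23,-0.9,0,0,0.4],[-0.23,-0.9,0.1,0,0.4],[-0.23,-0.9,0.1,0,0.4],[-0.26,-0.93,0.1,0,0.4],[0,0,0.7,0,0.4],[0,0,0.9,0,0.4],[0,0,0.9,0,0.4],[0,0,0,0,0.4]]'
python3 - <<'E'
from h import *
go(.4485,.140,.012,62.8)
d=grab('top');p=d['pixels'][130:182,275:318];cv2.imwrite('pics/pot.png',np.hstack([cv2.resize(p,(390,470),interpolation=3),cv2.resize(grab('side')['pixels'][170:235,255:310],(398,470),interpolation=3)]))
E
```

```text
clock: 8.48
position: [0.4467, 0.1394, 0.0856]
ee_rot: [-2.681, -1.636, 0.007]
force: [-0.0, 0.8, 1.1]
width: 0.404
gripper_force: 0.0
t 8.47 p [0.4467 0.1394 0.0856] yaw 62.77 F [-0.   0.8  1.1] w 37.2 g 0.0 | units [0.04  0.038 1.839] -0.01
```

View pics/pot.png

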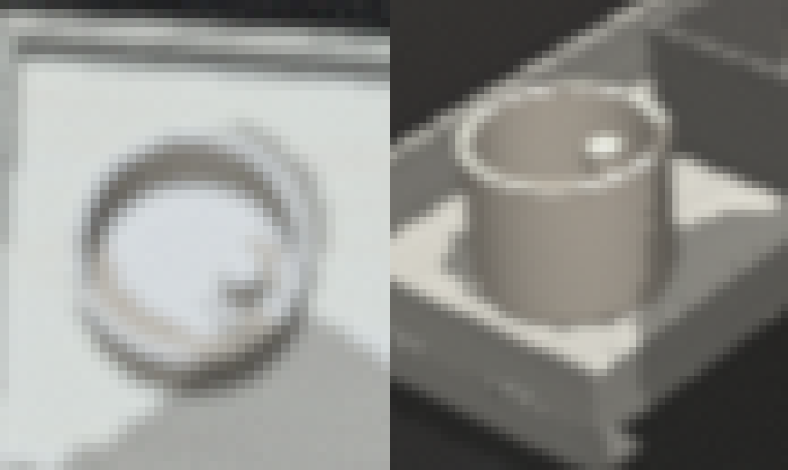

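Stopper B stands in the pot: its top shows at (600,145) in the right half and its base near (245,290) in the left half. Next is stopper A.

```bash
python3 -m creep '[[0.02,0.02,0.7,0,0.4],[0.02,0.02,0.7,0,0.4],[0,0,0.42,0,0.4],[0,0,0,0,0.3],[0,0,0,0,0],[0,0,0,0,0],[0,0,0,0,0],[0,0,0,0,0]]' 15
python3 - <<'E'
from h import *
go(.665,.122,.175,62.8)
E
```

```text
clock: 9.57
position: [0.4515, 0.1411, 0.0155]
ee_rot: [2.682, 1.635, 0.003]
force: [-0.4, 0.1, 8.4]
width: 0.157
gripper_force: 15.2
t 9.57 p [0.4515 0.1411 0.0155] yaw 62.73 F [-0.4  0.1  8.4] w 14.5 g 15.2 | units [ 2.028  4.969 -3.975] -0.02
```

```bash
python3 -m creep '[[0,0,-0.8,0,0],[0,0,-0.9,0,0],[0,0,-0.9,0,0],[0,0,-0.9,0,0],[0.3,0.7,-0.48,0,0],[0.35,0.85,0,0,0],[0.35,0.85,0,0,0],[0.35,0.85,0,0,0],[0.35,0.85,0,0,0],[0.33,0.87,0,0,0],[0,0,0,0,0]]'
python3 - <<'E'
from h import *
go(.664,.122,.103,62.8)
E
```

```text
clock: 10.95
position: [0.6664, 0.1207, 0.1733]
ee_rot: [2.684, 1.632, 0.001]
force: [-0.9, -0.8, -0.6]
width: 0.157
gripper_force: 15.0
t 10.95 p [0.6664 0.1207 0.1733] yaw 62.62 F [-0.9 -0.8 -0.6] w 14.5 g 15.0 | units [ 0.002 -0.07   1.757] -0.05
```

```bash
python3 -m creep '[[0,-0.05,0.7,0,0],[0,0,0.7,0,0],[0,0,0.33,0,0],[0,0,0,0,0],[0,0,0,0,0],[0,0,0,0,0.3],[0,0,0,0,0.5],[0,0,0,0,0.5],[0,0,-0.8,0,0.5],[0,0,-0.9,0,0.5],[0,0,-0.7,0,0.5]]'
python3 - <<'E'
from h import *
go(.454,.261,.19,62.8)
E
```

```text
clock: 12.32
position: [0.6629, 0.1229, 0.2019]
ee_rot: [2.682, 1.635, 0.002]
force: [-0.5, -0.3, -0.0]
width: 0.5
gripper_force: 0.0
t 12.32 p [0.6629 0.1229 0.2019] yaw 62.74 F [-0.5 -0.3 -0. ] w 46.0 g 0.0 | units [ 0.676 -6.224  0.295] -0.01
```

```bash
python3 -m creep '[[0.07,-0.7,0,0,0.5],[0.09,-0.9,0,0,0.5],[0.09,-0.9,0,0,0.5],[0.09,-0.9,0,0,0.5],[0.09,-0.9,0.1,0,0.5],[0.09,-0.95,0.1,0,0.5],[0.12,-0.97,0.1,0,0.5],[0,0,0.5,0,0.5],[0,0,0.5,0,0.5],[0,0,0,0,0.5]]'
python3 - <<'E'
from h import *
go(.453,.2605,.031,62.8)
d=grab('top');p=d['pixels'][130:182,275:318];e=grab('side')['pixels'];cv2.imwrite('pics/pot2.png',np.hstack([cv2.resize(p,(250,300),interpolation=3),cv2.resize(e[170:235,255:310],(254,300),interpolation=3),cv2.resize(e[210:300,260:350],(290,300),interpolation=3)]))
E
```

```text
clock: 13.58
position: [0.4524, 0.2589, 0.1474]
ee_rot: [2.682, 1.636, -0.004]
force: [0.5, -0.4, -0.1]
width: 0.499
gripper_force: 0.0
t 13.57 p [0.4524 0.2589 0.1474] yaw 62.76 F [ 0.5 -0.4 -0.1] w 45.9 g 0.0 | units [ 4.80e-02 -2.00e-03  2.91e+00] -0.01
```

View pics/pot2.png

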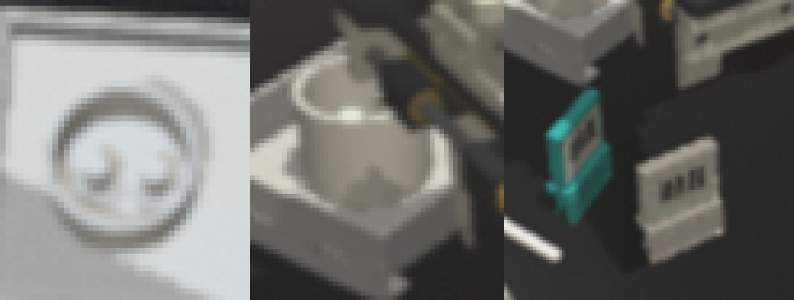

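Both stoppers are in the pot, at (97,170) and (158,175) in the left panel. The holder is still standing under the gripper. I'll descend and grip its plate.

```bash
python3 -m creep '[[0.04,0,0.6,0,0.5],[0,0,0.7,0,0.5],[0,0,0.7,0,0.5],[0,0,0.6,0,0.5],[0,0,0.28,0,0.5],[0,0,0,0,0.3],[0,0,0,0,0],[0,0,0,0,0],[0,0,0,0,0],[0,0,0,0,0]]' 45
python3 - <<'E'
from h import *
go(.453,.2605,.2,85.8)
E
```

```text
clock: 14.92
position: [0.4543, 0.2611, 0.0335]
ee_rot: [2.682, 1.635, 0.001]
force: [-0.5, 0.0, 4.2]
width: 0.107
gripper_force: 45.0
t 14.93 p [0.4543 0.2611 0.0335] yaw 62.74 F [-0.5  0.   4.2] w 9.8 g 45.0 | units [-0.024 -0.02  -4.162] -5.76
```

```bash
python3 -m creep '[[0,0,-0.6,0,0],[0,0,-0.8,0,0],[0,0,-0.8,0,0],[0,0,-0.8,0,0],[0,0,-0.8,-0.7,0],[0,0,-0.3,-1,0],[0,0,0,-1,0],[0,0,0,-1,0],[0,0,0,-1,0],[0,0,0,-1,0],[0,0,0,0,0]]'
python3 - <<'E'
from h import *
go(.591,.1125,.15,85.8)
for n,box in(('top',(262,420,125,200)),('side',(240,380,140,235))):
    d=grab(n);W=world(d);u0,u1,v0,v1=box
    Q=W[v0:v1,u0:u1].reshape(-1,3)
    # rotate approx shelf frame about front point
    a=np.radians(-4.2);ex=np.array([np.cos(a),np.sin(a)]);ey=np.array([-ex[1],ex[0]])
    r=Q[:,:2]-[.591,.1125];X=r@ex;Y=r@ey;Z=Q[:,2]
    m=(abs(X)<.012)&(abs(Z-.065)<(.006))&(Y<.06)&(Y>-.34)&~((Y>-.17)&(Y<-.09))&~((Y>-.31)&(Y<-.23))
    l=np.polyfit(Y[m],X[m],1);res=X[m]-np.polyval(l,Y[m]);print(n,m.sum(),'lip line X=',l,'dAngle',-np.degrees(np.arctan(l[0])),res.std(),'X@0',l[1],'Yrange',np.percentile(Y[m],[1,50,99]))
    # ends of shelf & back wall
    m2=(Z>.05)&(Z<.08)&(X>-.01)&(X<.16)&(Y<.12);print('  Y ends',np.nanpercentile(Y[m2],[.5,99.5]),'X',np.nanpercentile(X[m2],[1,99]))
    # held holder / pot
    m3=(Z>.094)&(Z<.106)&(abs(X-.072)<.045)&(abs(Y)<.045);print('  pot XY',m3.sum(),np.percentile(X[m3],[1,99]),np.percentile(Y[m3],[1,99]))
    # neighbouring labels plate tops
    for yc in(-.13,-.27):
        m4=(Z>.105)&(Z<.125)&(abs(Y-yc)<.04)&(abs(X)<.015)
        if m4.sum()>10:
            rr=cv2.minAreaRect((np.c_[X,Y][m4]*1000).astype(np.float32));print('  label',m4.sum(),rr)
E
```

```text
clock: 16.3
position: [0.4538, 0.2607, 0.1969]
ee_rot: [-2.307, -2.133, 0.001]
force: [-0.1, -0.1, -1.0]
width: 0.102
gripper_force: 45.0
t 16.3 p [0.4538 0.2607 0.1969] yaw 85.52 F [-0.1 -0.1 -1. ] w 9.4 g 45.0 | units [-3.425  3.71   1.173] -0.07
top 143 lip line X= [-0.00014854  0.00029678] dAngle 0.00851051269514065 0.0022164265549207926 X@0 0.0002967840409908692 Yrange [-0.33922522 -0.07000549  0.05624604]
  Y ends [-0.34086133  0.06804936] X [-0.00958843  0.15032263]
  pot XY 136 [0.0355853  0.10925239] [-0.03663144  0.03737752]
  label 87 ((-0.9867773056030273, -129.3536834716797), (54.43606948852539, 11.576504707336426), 88.90031433105469)
  label 92 ((-0.6093358993530273, -270.1323547363281), (11.394180297851562, 55.6606559753418), 0.17900288105010986)
side 60 lip line X= [-0.0017743   0.00241701] dAngle 0.1016598674143324 0.002172951867665624 X@0 0.0024170069325942308 Yrange [-0.33785669  0.02493341  0.05973632]
  Y ends [-0.33729884  0.0719503 ] X [-0.00734502  0.15302372]
  pot XY 159 [0.03728095 0.11146966] [-0.03387644  0.03957123]
  label 74 ((2.7435832023620605, -268.0979919433594), (57.749515533447266, 13.94489574432373), 89.921630859375)
```

```bash
python3 -m creep '[[-0.6,0.7,0,-0.07,0],[-0.7,0.8,0,0,0],[-0.7,0.8,0,0,0],[-0.7,0.8,0,0,0],[-0.68,0.68,0,0,0],[0,0,0.6,0,0],[0,0,0.6,0,0],[0,0,0.6,0,0],[0,0,0,0,0],[0,0,0,0,0]]'
python3 - <<'E'
from h import *
go(.594,.114,.0775,85.8)
a=np.radians(-4.2);ex=np.array([np.cos(a),np.sin(a)]);ey=np.array([-ex[1],ex[0]])
s,_=st();q=s['position'][:2]-[.591,.1125];print('TCP XY',q@ex,q@ey)
for n in('top','side'):
    d=grab(n);W=world(d);r=W[...,:2]-[.591,.1125];X=r@ex;Y=r@ey;Z=W[...,2]
    m=(abs(X)<.02)&(Z>.088)&(Z<.112)&(abs(Y)<.036)
    print(n,m.sum(),'low part X',np.percentile(X[m],[2,50,98]).round(4),'Y',np.percentile(Y[m],[1,99]).round(4))
    m=(abs(X)<.02)&(Z>.12)&(Z<.17)&(abs(Y)<.036)
    print(n,m.sum(),'plate X',np.percentile(X[m],[2,50,98]).round(4),'Y',np.percentile(Y[m],[1,99]).round(4),'Z',np.percentile(Z[m],[1,99]).round(4))
    m=(abs(X-.072)<.045)&(abs(Y)<.045)&(abs(Z-.1)<.005);print(' pot',m.sum(),np.percentile(X[m],[1,99]).round(4),np.percentile(Y[m],[1,99]).round(4))
    cv2.imwrite(f'pics/f_{n}.png',cv2.resize(d['pixels'][(130 if n=='top' else 130):(230 if n=='top' else 250),(250 if n=='top' else 230):(350 if n=='top' else 390)],(400 if n=='top' else 533,400),interpolation=3))
E
```

```text
clock: 17.65
position: [0.5952, 0.1152, 0.126]
ee_rot: [2.301, 2.138, 0.001]
force: [-0.3, -0.3, -0.2]
width: 0.109
gripper_force: 45.0
t 17.65 p [0.5952 0.1152 0.126 ] yaw 85.8 F [-0.3 -0.3 -0.2] w 10.1 g 45.0 | units [-0.033 -0.029  1.212] -0.0
TCP XY 0.0039980758397452675 0.0030259483841825903Traceback (most recent call last):
  File "<stdin>", line 8, in <module>
    return _quantile_unchecked(
        a, q, axis, out, overwrite_input, method, keepdims, weights)
    return _ureduce(a,
                    func=_quantile_ureduce_func,
    ...<5 lines>...
                    overwrite_input=overwrite_input,
                    method=method)
    r = func(a, **kwargs)
    result = _quantile(arr,
                       quantiles=q,
    ...<2 lines>...
                       out=out,
                       weights=wgt)
    slices_having_nans = np.isnan(arr[-1, ...])
                                  ~~~^^^^^^^^^
IndexError: index -1 is out of bounds for axis 0 with size 0
```

Run:
```python
from h import *
a=np.radians(-4.2);ex=np.array([np.cos(a),np.sin(a)]);ey=np.array([-ex[1],ex[0]])
n='side'
d=grab(n);W=world(d);r=W[...,:2]-[.591,.1125];X=r@ex;Y=r@ey;Z=W[...,2]
def f(t,m):
    print(t,m.sum(),*[np.percentile(A[m],[2,50,98]).round(4) for A in(X,Y,Z)]) if m.sum() else print(t,0)
b=(abs(X)<.025)&(abs(Y)<.04)
# front faces: camera looks from -x,+y so see front (print) and +y end
f('apron',b&(Z>.094)&(Z<.112));f('plate',b&(Z>.125)&(Z<.17));f('plate top',b&(Z>.160)&(Z<.172))
f('pot rim',(abs(X-.072)<.045)&(abs(Y)<.045)&(abs(Z-.1)<.005))
for y0 in(-.08,-.06,-.04,-.02,0,.02,.04):f('lip %g'%y0,(abs(Y-y0)<.01)&(abs(X)<.01)&(abs(Z-.0645)<.003))
cv2.imwrite('pics/f_side.png',cv2.resize(d['pixels'][130:250,230:390],(800,600),interpolation=3))
```

```text
apron 105 [-0.0055 -0.0034  0.0102] [-0.0247  0.0086  0.0305] [0.0944 0.1034 0.1113]
plate 279 [-0.0177 -0.0001  0.0184] [-0.0032  0.0154  0.0317] [0.1268 0.1522 0.1691]
plate top 100 [-0.0185  0.0009  0.0212] [-0.003   0.0141  0.0305] [0.1606 0.1658 0.1715]
pot rim 112 [0.0394 0.0823 0.1111] [-0.0337  0.0159  0.0401] [0.0951 0.0984 0.101 ]
lip -0.08 10 [-0.0006  0.0024  0.0041] [-0.0894 -0.0779 -0.0718] [0.0617 0.0638 0.0655]
lip -0.06 11 [0.0006 0.003  0.0065] [-0.0692 -0.0598 -0.0516] [0.0617 0.0635 0.065 ]
lip -0.04 9 [0.0001 0.0018 0.0054] [-0.0483 -0.0397 -0.0324] [0.0629 0.0638 0.0665]
lip -0.02 11 [0.0001 0.0022 0.0055] [-0.0283 -0.0219 -0.0123] [0.0623 0.0643 0.0653]
lip 0 10 [0.0006 0.0026 0.0049] [-0.0099 -0.0021  0.0072] [0.0625 0.0633 0.0651]
lip 0.02 11 [-0.0003  0.0018  0.0052] [0.0123 0.0204 0.0282] [0.0623 0.065  0.067 ]
lip 0.04 10 [0.0007 0.0017 0.0039] [0.0326 0.0406 0.0474] [0.0621 0.0646 0.0659]
```

View pics/f_side.png

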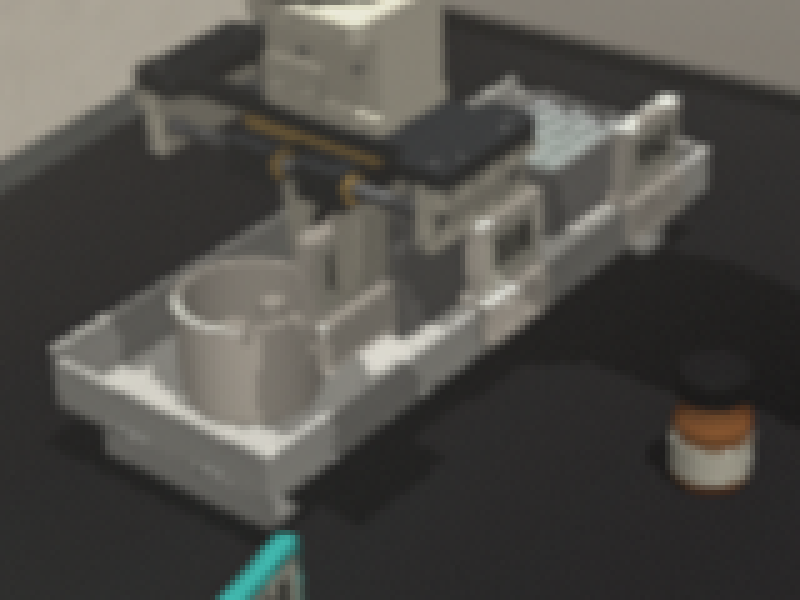

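The side view shows the holder upright in the fingers, with its apron at (355,325), square to the lip and in front of the pot. In this one view the holder sits about 3 mm behind the lip line and within 1 mm of the pot in y. I'll trim 1 mm forward and descend.

```bash
python3 -m creep '[[0,-0.03,0.3,0,0],[0,0,0.3,0,0],[0,0,0.2,0,0],[0,0,0.05,0,0],[0,0,0,0,0],[0,0,0,0,0]]' 60
python3 - <<'E'
from h import *
go(.594,.114,.0765,85.8);print(st()[0]['ft_torque'].round(2))
E
```

```text
clock: 18.5
position: [0.5936, 0.1151, 0.0913]
ee_rot: [-2.301, -2.139, -0.0]
force: [-0.8, 0.3, -0.8]
width: 0.108
gripper_force: 60.0
t 18.5 p [0.5936 0.1151 0.0913] yaw 85.82 F [-0.8  0.3 -0.8] w 9.9 g 60.0 | units [-0.026  0.013  0.369] 0.01
[-0.05 -0.15 -0.03]
```

```bash
python3 -m creep '[[0,0,0.07,0,0],[0,0,0.07,0,0],[0,0,0.07,0,0],[0,0,0.05,0,0],[0,0,0,0,0]]'
python3 - <<'E'
from h import *
go(.594,.114,.0765,85.8);print(st()[0]['ft_torque'].round(2))
E
```

```text
clock: 19.12
position: [0.5934, 0.1149, 0.0804]
ee_rot: [-2.301, -2.139, 0.001]
force: [1.8, 0.2, -1.6]
width: 0.108
gripper_force: 60.0
t 19.12 p [0.5934 0.1149 0.0804] yaw 85.82 F [ 1.8  0.2 -1.6] w 9.9 g 60.0 | units [-0.022  0.017  0.097] 0.01
[-0.04 -0.56 -0.02]
```

```bash
python3 -m creep '[[0,0,0.05,0,0],[0,0,0.05,0,0],[0,0,0.03,0,0],[0,0,0,0,0]]'
python3 - <<'E'
from h import *
go(.594,.114,.0765,85.8);print(st()[0]['ft_torque'].round(2))
E
```

```text
clock: 19.62
position: [0.5937, 0.115, 0.077]
ee_rot: [2.3, 2.138, 0.001]
force: [-3.0, -2.2, 15.0]
width: 0.103
gripper_force: 60.0
t 19.62 p [0.5937 0.115  0.077 ] yaw 85.82 F [-3.  -2.2 15. ] w 9.5 g 60.0 | units [-0.025  0.008  0.012] 0.0
[-0.47  0.67 -0.04]
```

```bash
python3 -m creep '[[0,0,0.03,0,0],[0,0,0.02,0,0],[0,0,0,0,0],[0,0,0,0,0]]'
python3 - <<'E'
from h import *
go(.594,.114,.0765,85.8);print(st()[0]['ft_torque'].round(2))
a=np.radians(-4.2);ex=np.array([np.cos(a),np.sin(a)]);ey=np.array([-ex[1],ex[0]])
d=grab('side');W=world(d);r=W[...,:2]-[.591,.1125];X=r@ex;Y=r@ey;Z=W[...,2]
def f(t,m): print(t,m.sum(),*[np.percentile(A[m],[2,50,98]).round(4) for A in(X,Y,Z)]) if m.sum() else print(t,0)
b=(abs(X)<.025)&(abs(Y)<.04)
f('apron',b&(Z>.05)&(Z<.068)&(X<.0));f('ours top',b&(abs(X)<.012)&(Z>.110)&(Z<.125));f('neighbour top',(abs(Y+.13)<.035)&(abs(X)<.015)&(Z>.108))
f('pot rim',(abs(X-.072)<.045)&(abs(Y)<.045)&(abs(Z-.1)<.005))
cv2.imwrite('pics/g.png',cv2.resize(d['pixels'][130:250,230:390],(800,600),interpolation=3))
E
```

```text
clock: 20.12
position: [0.5938, 0.115, 0.0768]
ee_rot: [2.3, 2.137, 0.001]
force: [-9.5, -4.4, 34.8]
width: 0.106
gripper_force: 60.0
t 20.12 p [0.5938 0.115  0.0768] yaw 85.81 F [-9.5 -4.4 34.8] w 9.8 g 60.0 | units [-0.025  0.008  0.008] 0.0
[-0.98  2.28 -0.07]
apron 92 [-0.0072 -0.0051 -0.0023] [-0.0236  0.0064  0.0315] [0.0502 0.0582 0.0669]
ours top 59 [-0.0112  0.0001  0.0115] [0.005  0.0159 0.0301] [0.1102 0.1157 0.1245]
neighbour top 19 [-0.0043 -0.0007  0.0071] [-0.1535 -0.1451 -0.1355] [0.1132 0.1162 0.1176]
pot rim 95 [0.0384 0.0794 0.1107] [-0.0187  0.0215  0.0399] [0.0953 0.0986 0.1012]
```

View pics/g.png

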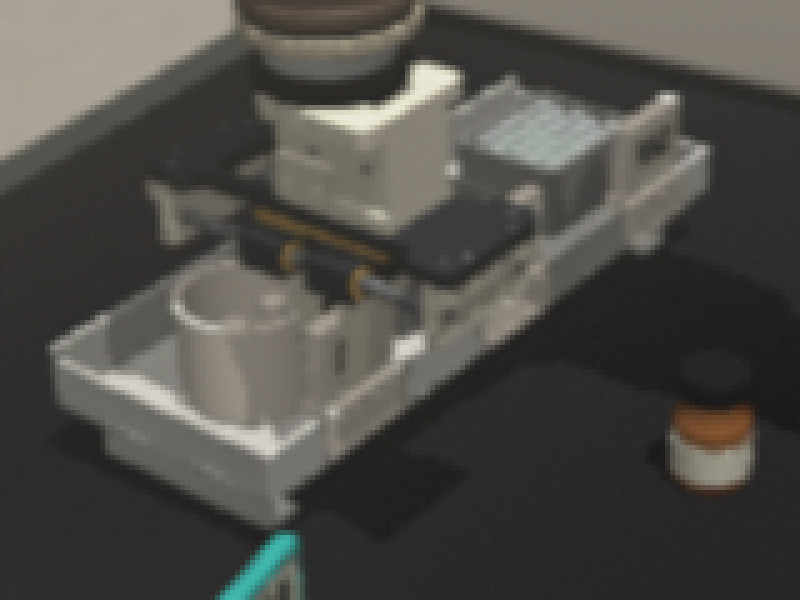

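The holder is home: apron over the lip at (370,410), crosspiece stopped hard at TCP 76.8 mm against 76.5 expected, label out. The pot hasn't moved. I'll hold the press briefly, check it's steady, then hand in.

```bash
python3 -m creep '[[0,0,0,0,0],[0,0,0,0,0],[0,0,0,0,0],[0,0,0,0,0],[0,0,0,0,0],[0,0,0,0,0],[0,0,0,0,0],[0,0,0,0,0],[0,0,0,0,0],[0,0,0,0,0],[0,0,0,0,0],[0,0,0,0,0]]'
python3 - <<'E'
from h import *
go(.594,.114,.0765,85.8)
s,_=st()
if 15<s['force'][2]<45: print(sign_off())
E
```

```text
clock: 21.68
position: [0.5938, 0.115, 0.0769]
ee_rot: [2.3, 2.137, 0.001]
force: [-9.8, -4.0, 35.2]
width: 0.102
gripper_force: 60.0
t 21.68 p [0.5938 0.115  0.0769] yaw 85.81 F [-9.8 -4.  35.2] w 9.4 g 60.0 | units [-0.025  0.007  0.009] 0.0
the job is handed in; nothing more can be done
None
```

I handed the job in at 21.7 s: both stoppers are in the pot, and the label holder is clipped fully home on the lip in front of it, label out, still gripped and pressed down at about 35 N.

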